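Tilt the moisture meter out of its foam case and turn it over onto the board

ROBOT

A 6-joint arm with a two-finger parallel gripper is mounted at the origin on a cart in front of the work surface, level with it; the furniture and walls round the work are solid. World frame = base frame: x ahead of the robot, y to its left, z up, the work surface at z = 0. Lengths are in m, angles in rad, forces in N, time in s.
With the tool pointing down it reaches from about 0.375 to 0.825 m from the base axis. Payload 5.5 kg.
Tool frame: the origin (TCP) lies midway between the tips of the shut fingers; the grasp point (between the pads) lies 19 mm behind it; z points along the fingers, x is the direction in which the jaws open and shut, and the axes are right-handed (so a half turn about z gives the same grasp; the last joint's range is limited). The gripper opens to 85 mm and grips with 20 to 120 N. Pads are 22 mm wide; open, the fingers measure 114 mm over their backs; the gripper's body (76 mm by 85 mm) begins 54 mm behind the grasp point. The pads swing forward as they close: fully open they stand 13 mm farther back than shut.
Start: joints at [-1.227, 0.314, -0.047, 1.21, 0, 1.571], TCP at [0.202, -0.565, 0.231] pointing down, gripper open.
Joint ranges: [-2.67, 2.67], [-0.69, 1.73], [-1.03, 1.25], [-2.08, 2.16], [-1.42, 1.45], [-3.14, 3.14]. Speed limits (rad/s): [2.39, 2.39, 3.01, 3.14, 3.14, 3.14].

INTERFACE

Orientations are given as a unit quaternion [w, x, y, z].
In Python, from station import get_state, read_camera, camera_params, job_done, boxes_of gives the robot as it stands.
- The arm moves only by the tool step_arm, never from a script. Its argument "moves" is one flat list of numbers, 7 for each row, row after row: the shift along the tool's x, y, z in m, then the turn, a rotation vector about the tool's x, y, z in rad, then the gripper's target within -1 to 1 (shut at 1, half-way at 0, fully open at -1). A call has 1 to 20 rows; each row is the pose to reach, as a shift and turn from the pose commanded when the call began, along the tool's axes at that moment; what a row does not reach only later rows make up. A row lasts 1/12 s, in which the tool goes at most 41.7 mm and 7.16 degrees, less where a joint would pass 70% of its speed; a pose out of reach is approached as far as the arm can. A call with a gripper value outside its range is refused whole. The fingers move at their own pace and stop on an object; "force" is the grip in N (left out, the last holds). Time passes only in rows, so rows that repeat a pose let the fingers close. It gives the time, the measured TCP pose, the force and the opening at its end, in the units of the state.
- get_state(): the state, without advancing time (a new reading comes with each control period).
- read_camera(name): name is "scene" or "side" or "wrist"; returns (picture, depth): 420x560x3 uint8, blue, green, red; 420x560 float32, m along the optical axis (not along the pixel's ray), 0 where there is no reading.
- camera_params(name): a dict with "fx", "fy", "cx", "cy" (pixels), "world_from_camera" (4x4, takes a point from camera to world coordinates); the wrist camera has in their place "mount" (4x4, takes a point from camera to tool coordinates, whose origin is the TCP and whose axes are the tool frame's). Camera axes: x right, y down, z forward; pixel columns grow to the right and rows downward; lengths in m; the calibration is good to about 2 mm. The wrist camera is an equidistant fisheye: a pixel r from the principal point sees the ray r / f radians off the axis. A picture is of the moment at which its call begins: read the wrist's pose just before it. camera_params takes no time and is no camera call.
- job_done(): hands the job in, once; it reports no verdict.
Trained networks look in the newest picture that a camera, given by its name, has taken for a name from the list of things; names that differ only in an ending like _2 or _b are one class to them, and where a whole thing is asked for, a point or a joint stands for the part that bears it (a point fixed in the world has none). Each returns a list of dicts, best first, with "p" (0 to 1); they miss things now and then, are a little off and sometimes report something else, mostly with a low value. They report only what shows in the picture. A call takes as long as a camera call.
- boxes_of(camera, label): "extent" ([left, top, right, bottom] in pixels, round what is visible of it).
The state is a dict: "time": time; "joint_positions": joint angles; "dq": joint speeds; "effort": joint torques, N m; "eef_pos": TCP position; "tool_rot": TCP orientation; "ft_force": force on the tool from outside, world axes, zero at the start; "ft_torque": the same for the moment, N m; "width": finger opening in m.
Only numpy, scipy, OpenCV 4.12 (cv2) and the standard library are available. Lean on these libraries where they do the work, as an engineer would, in place of code of your own. Each camera call takes 0.05 s, during which the arm holds its last target.

TASK

The wood moisture meter lies screen down in its foam case. Raise the end with the two side studs first, so that the other end comes out from under the foam bridge, take the meter out, turn it over and lay it on the pale board, screen up and wholly on the board. Keep hold of it until it is down: do not let it topple over, and leave the other things lying where they are.

Things in the scene. Friction and masses are not known exactly. Their poses are not given: they have to be found in the camera images.
- case: open plywood case with a dark foam insert, 194 x 174 mm, 47 mm high, fixed to the bench. Origin: centre of its underside, on the bench; +x along its length towards the bridged end, z up. In its middle a pocket 128 mm long (x), 48 mm wide (y), floor 19 mm above the bench, walls up to 47 mm above the bench, holds the meter with 2 mm play all round, studs towards -x.
- case_wells (a point): point between the two finger wells, 35 mm above the bench, 46 mm from the case's middle on its -x side; axes as the case. One well lies on each side of the pocket: 44 mm long (x, from -22 to +22 mm of this point), reaching 70 mm out from the centre line, floor 10 mm above the bench. Here the meter's studs can be pinched from above.
- case_bridge (a point): middle of the lower edge of the foam bridge, 50 mm above the bench, 56 mm from the case's middle on its +x side; axes as the case. The fixed bridge spans the whole width, from here 36 mm on in +x, 9 mm thick (top 59 mm above the bench). It overhangs the meter's nose by 6 mm: the meter cannot come straight up, but its stud end can swing up, which draws the nose back.
- meter_centre (a point): centre of the meter: grey, 124 mm long (x) over two half-round ends, 44 wide (y), 32 thick (z), both broad faces flat, about 0.25 kg. Its z axis points out of the face with two steel sensing strips and four screws; screen and three keys are on the other face: it starts z up (screen down), must end z down (screen up). x points from the studs to the nose.
- meter_studs (a point): point half-way between the meter's two side studs, 46 mm from its centre on its -x side; axes as the meter. The round flat-ended steel studs, 14 mm in diameter, stand 6 mm out of each side, 56 mm over both; 35 mm above the bench at the start. They are the ends of one axle that turns freely in the meter: pinched by the studs, the meter swings about them and its nose hangs down.
- meter_nose (a point): centre of the meter's half-round (radius 16 mm) nose end, 92 mm from the studs, under the bridge at the start; axes as the meter.
- board: pale flat hardwood board, 260 (x) x 150 (y) x 28 mm thick, lying fixed on the bench, its top 28 mm above the bench. Origin at the centre of its underside; x along its length. Case and board may swap sides.
- pencil_c (a point): carpenter's pencil, 10 x 171 x 8 mm, lying between case and board; bystander, point at its centre
- thin_block_c (a point): thin dark hardwood slip, 36 x 120 x 10 mm, lying flat between case and board; bystander, point at its centre
- wax_pot_c (a point): low round lidded pot, 69 mm across, 41 mm high, to the right of the work; bystander, point at its centre
- pliers_c (a point): combination pliers, 63 x 201 x 14 mm, lying to the left of the work; bystander, point at its centre
- caliper_c (a point): sliding caliper, 68 x 230 x 10 mm, lying to the right of the work; bystander, point at its centre
- meter: the whole meter (see meter_centre); origin at the centre of the face that is its underside at the start (the screen face)

How it is judged:
On the way, in this order (a step that is already met when the one before it is completed fails the run):
1. the stud end is raised (meter inclined by 14 degrees or more) while the nose is still down in the pocket (angle between meter_centre's own x axis and vertical above 1.82 rad and z of meter_nose in the frame of case below 0.057 m and x of meter_nose in the frame of case between -0.07 and 0.06 m and y of meter_nose in the frame of case between -0.03 and 0.03 m), for 0.1 s.
2. the meter is turned over on the board, within 20 degrees of flat, while the fingers still touch it (x of meter_studs in the frame of board between -0.12 and 0.12 m and y of meter_studs in the frame of board between -0.065 and 0.065 m and x of meter_nose in the frame of board between -0.12 and 0.12 m and y of meter_nose in the frame of board between -0.065 and 0.065 m and angle between meter_centre's own z axis and vertical above 2.79 rad and z of meter_nose in the frame of board below 0.055 m and contact force between the fingers and meter above 0.3 N), for 0.1 s.
At the end, for the whole second after the job is handed in: the meter lies at rest, flat (within 6 degrees) and screen up on the board, its studs' middle and its nose centre both at least 10 mm inside the board's edges (x of meter_studs in the frame of board between -0.12 and 0.12 m and y of meter_studs in the frame of board between -0.065 and 0.065 m and x of meter_nose in the frame of board between -0.12 and 0.12 m and y of meter_nose in the frame of board between -0.065 and 0.065 m and angle between meter_centre's own z axis and vertical above 3.04 rad and z of meter_centre in the frame of board between 0.038 and 0.05 m and linear speed of meter below 0.02 m/s); the robot touches nothing.
It fails at once if pencil shifted by more than 30 mm (distance of pencil_c from where it was at the start of the episode above 0.03 m).
It fails at once if thin block shifted by more than 30 mm (distance of thin_block_c from where it was at the start of the episode above 0.03 m).
It fails at once if wax pot shifted by more than 30 mm (distance of wax_pot_c from where it was at the start of the episode above 0.03 m).
It fails at once if pliers shifted by more than 30 mm (distance of pliers_c from where it was at the start of the episode above 0.03 m).
It fails at once if caliper shifted by more than 30 mm (distance of caliper_c from where it was at the start of the episode above 0.03 m).
It also fails if it takes over 48 s, if anything falls off the work surface, if the arm or the gripper's body presses on something with over 40 N, if the wrist force passes 120 N, or if a joint passes its speed limit or range.

## Working session

There is one attempt and no reset: what is moved stays moved. The work goes in short steps, Python scripts to look and compute and a tool call to move; the robot and the scene stay as the last step left them, time stands still between calls to the robot, and variables do not carry over. Pictures are saved under pics/ and viewed, and the job is handed in when it is done.

Besides the shell and the picture viewer there is one more tool, called after "Call:" as name(argument=value, ...) on one line, values as JSON. step_arm: Moves the arm, as the interface text tells. Its arguments: {"type":"object","properties":{"moves":{"type":"array","items":{"type":"number"}},"force":{"type":"number"}},"required":["moves"]}

```bash
ls; mkdir -p pics; python3 - <<'E'
from station import *
import cv2
s=get_state();print(s)
for c in("scene","side","wrist"):
    p,d=read_camera(c);cv2.imwrite(f"pics/a_{c}.png",p);import numpy as np;np.save(f"/tmp/a_{c}.npy",d)
    print(c,camera_params(c))
E
```

```text
pics
{'time': 0.0, 'joint_positions': array([-1.22703992e+00,  3.14212965e-01, -4.80769925e-02,  1.21023619e+00,
       -3.12803028e-05,  1.57078959e+00]), 'dq': array([ 0.00019309,  0.00047504, -0.00060549,  0.0003735 , -0.00069607,
        0.00207444]), 'effort': array([-4.92760137e-04, -5.39584780e+01,  3.39754879e+01,  1.90463313e-02,
       -9.31892737e-05, -9.86733170e-06]), 'eef_pos': array([ 0.20200555, -0.56434095,  0.23044334]), 'tool_rot': array([-4.85186496e-04,  8.17628115e-01, -5.75746053e-01, -7.16177588e-04]), 'ft_force': array([ 0.63704739,  0.08560077, -0.08699047]), 'ft_torque': array([ 0.01340895, -0.03923383,  0.05373165]), 'width': 0.08547917133404986}
scene {'fx': 413.8656540855432, 'fy': 413.8656540855432, 'cx': 282.7870600657257, 'cy': 209.3556194161502, 'world_from_camera': array([[-0.56916969, -0.57047517,  0.59211819, -0.38716249],
       [-0.82213781,  0.40505083, -0.40002906,  0.61077197],
       [-0.01163132, -0.71448716, -0.69955186,  1.13662278],
       [ 0.        ,  0.        ,  0.        ,  1.        ]])}
side {'fx': 478.25812108445496, 'fy': 478.25812108445496, 'cx': 277.68129157913575, 'cy': 217.68281700822163, 'world_from_camera': array([[ 0.99658625, -0.03514451,  0.0747042 ,  0.43596571],
       [-0.07999867, -0.63465433,  0.76864433, -1.1614275 ],
       [ 0.02039772, -0.7719966 , -0.63529929,  1.0249962 ],
       [ 0.        ,  0.        ,  0.        ,  1.        ]])}
wrist {'fx': 325.19226210127806, 'fy': 325.19226210127806, 'cx': 277.73812294801087, 'cy': 212.53331714191626, 'mount': array([[ 9.99999971e-01, -2.19992931e-04, -1.00695846e-04,
         1.04203675e-03],
       [ 2.38895111e-04,  9.63676305e-01,  2.67072876e-01,
        -6.69057724e-02],
       [ 3.82840557e-05, -2.67072893e-01,  9.63676330e-01,
        -1.41894621e-01],
       [ 0.00000000e+00,  0.00000000e+00,  0.00000000e+00,
         1.00000000e+00]])}
```

View pics/a_scene.png

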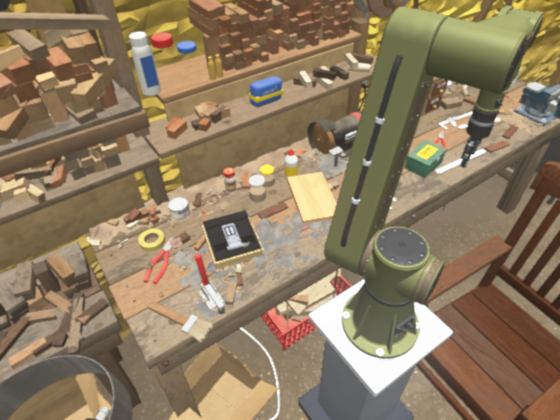

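View pics/a_side.png

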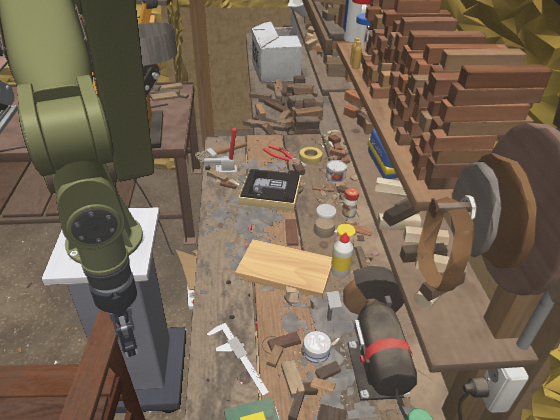

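The scene view shows the case at about (232,237) and the board at (313,195). In the side view the case is at (270,187) and the board at (285,267). Next I'll measure both from depth.

```bash
cat > h.py <<'E'
from station import *
import numpy as np, cv2
from scipy.spatial.transform import Rotation as R
def toolT():
    s=get_state();T=np.eye(4);q=s['tool_rot'];T[:3,:3]=R.from_quat([q[1],q[2],q[3],q[0]]).as_matrix();T[:3,3]=s['eef_pos'];return T
def cloud(c,d,T=None):
    P=camera_params(c);v,u=np.mgrid[:420,:560].astype(float)
    x=(u-P['cx'])/P['fx'];y=(v-P['cy'])/P['fy']
    if c=='wrist':
        r=np.hypot(x,y);k=np.where(r>1e-6,np.tan(np.minimum(r,1.5))/np.maximum(r,1e-9),1);x=x*k;y=y*k
        W=T@P['mount']
    else: W=P['world_from_camera']
    p=np.stack([x*d,y*d,d],-1)@W[:3,:3].T+W[:3,3]
    p[d<=0]=np.nan
    return p
def proj(c,pts,T=None):
    P=camera_params(c);W=P['world_from_camera'] if c!='wrist' else T@P['mount']
    q=(np.atleast_2d(pts)-W[:3,3])@W[:3,:3]
    if c=='wrist':
        rr=np.hypot(q[:,0],q[:,1]);th=np.arctan2(rr,q[:,2]);k=th/np.maximum(rr,1e-9)
    else:k=1/q[:,2]
    return np.stack([P['fx']*q[:,0]*k+P['cx'],P['fy']*q[:,1]*k+P['cy']],-1)
E
python3 - <<'E'
from h import *
for c in('scene','side'):
    d=np.load(f'/tmp/a_{c}.npy');p=cloud(c,d);im=cv2.imread(f'pics/a_{c}.png')
    for l in ('case','board','meter','pencil_c','thin_block_c','wax_pot_c','pliers_c','caliper_c'):
        if c=='scene' or c=='side':
            pass
        b=boxes_of(c,l)[:2]
        for k in b:
            e=k['extent'];u=int((e[0]+e[2])/2);v=int((e[1]+e[3])/2);print(c,l,round(k['p'],2),np.round(e),p[min(v,419),min(u,559)].round(3))
cr={'scene':(180,160,350,290),'side':(190,130,380,300)}
for c,(a,b,e,f) in cr.items():
    im=cv2.imread(f'pics/a_{c}.png')[b:f,a:e];cv2.imwrite(f'pics/b_{c}.png',cv2.resize(im,None,fx=4,fy=3.5 if 0 else 4,interpolation=2)[:600,:800])
E
```

```text
scene case 0.97 [200. 210. 265. 272.] [0.511 0.221 0.048]
scene board 0.82 [283. 172. 334. 224.] [ 0.554 -0.146  0.025]
scene board 0.44 [261. 202. 290. 220.] [ 0.582 -0.008  0.009]
scene meter 0.84 [218. 222. 247. 250.] [0.529 0.211 0.047]
scene thin_block_c 0.69 [259. 202. 289. 218.] [ 0.586 -0.001  0.01 ]
scene thin_block_c 0.25 [223. 221. 242. 250.] [0.529 0.21  0.052]
scene pliers_c 0.91 [143. 242. 172. 284.] [ 0.622  0.467 -0.01 ]
side case 0.76 [237. 169. 301. 211.] [0.533 0.175 0.046]
side board 0.64 [233. 238. 332. 297.] [ 0.547 -0.184  0.03 ]
side meter 0.54 [254. 179. 282. 193.] [0.528 0.203 0.047]
side thin_block_c 0.71 [284. 218. 297. 244.] [ 0.589 -0.006  0.013]
side thin_block_c 0.68 [238. 169. 298. 212.] [0.529 0.168 0.051]
side wax_pot_c 0.95 [304. 331. 330. 364.] [ 0.605 -0.474  0.045]
side pliers_c 0.5 [262. 143. 304. 169.] [0.606 0.438 0.017]
side caliper_c 0.94 [206. 323. 268. 395.] [ 0.412 -0.465 -0.   ]
```

```bash
python3 - <<'E'
from h import *
print(get_state()['time'])
for c in('scene','side'):
    d=np.load(f'/tmp/a_{c}.npy');p=cloud(c,d)
    m=(p[...,0]>.3)&(p[...,0]<.95)&(abs(p[...,1])<.6)&(p[...,2]<.1)&(p[...,2]>-.03)
    # top down height map 1px=1.25mm
    H=np.zeros((480,640,3),np.uint8);im=cv2.imread(f'pics/a_{c}.png')
    q=p[m];u=((.45-q[:,1])/.9*640).astype(int);v=((.95-q[:,0])/.9*640).astype(int)
    ok=(u>=0)&(u<640)&(v>=0)&(v<480)
    Z=np.zeros((480,640,3),np.uint8)
    o=np.argsort(q[:,2][ok]);
    zz=cv2.applyColorMap(np.clip((q[ok][o,2]+.02)*2500,0,255).astype(np.uint8)[:,None],cv2.COLORMAP_JET)[:,0]
    Z[v[ok][o],u[ok][o]]=zz
    Z=cv2.dilate(Z,np.ones((3,3)))
    cv2.imwrite(f'pics/top_{c}.png',Z)
E
```

```text
0.95
```

View pics/b_scene.png

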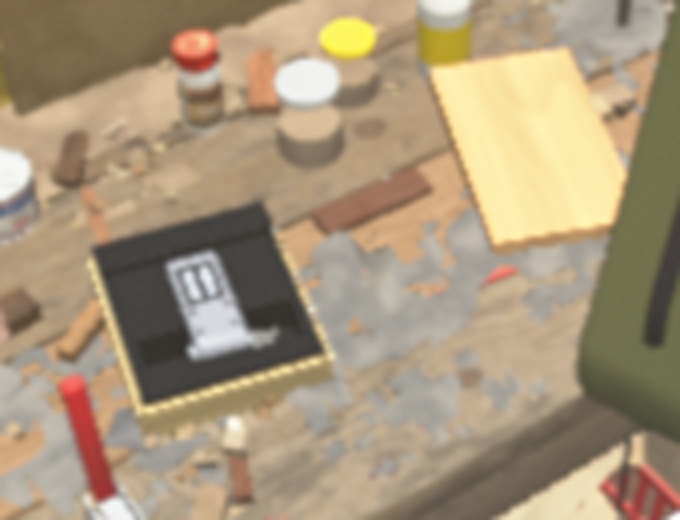

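View pics/b_side.png

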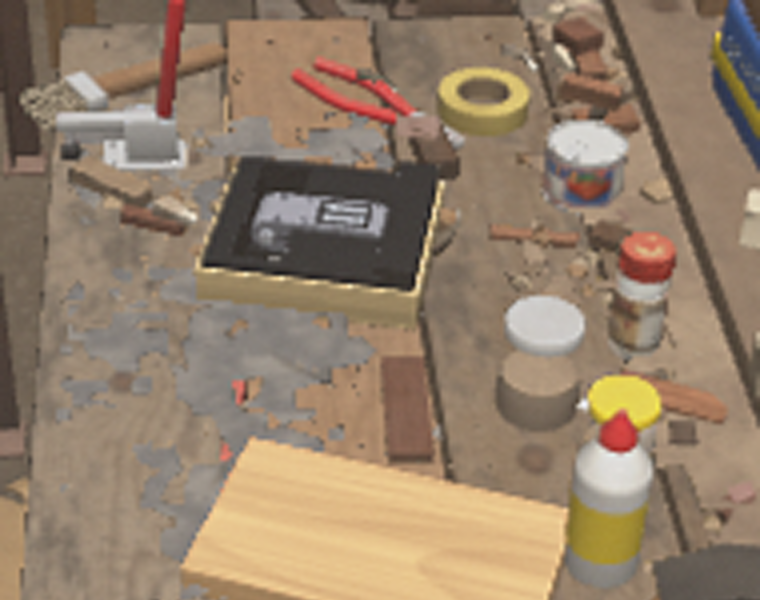

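View pics/top_side.png

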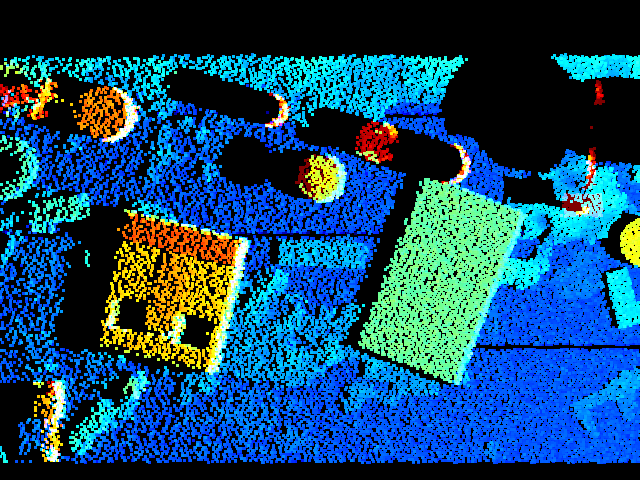

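```bash
python3 - <<'E'
from h import *
A=[]
for c in('scene','side'):
    p=cloud(c,np.load(f'/tmp/a_{c}.npy')).reshape(-1,3);p=p[~np.isnan(p[:,0])]
    for n,(x0,x1,y0,y1,z0,z1) in dict(case=(.4,.7,.07,.33,.040,.07),bridge=(.52,.7,.07,.33,.055,.07),board=(.35,.75,-.35,-.03,.022,.034)).items():
        q=p[(p[:,0]>x0)&(p[:,0]<x1)&(p[:,1]>y0)&(p[:,1]<y1)&(p[:,2]>z0)&(p[:,2]<z1)]
        # drop outliers w/ few neighbors
        from scipy.spatial import cKDTree
        t=cKDTree(q[:,:2]);k=np.array([len(i) for i in t.query_ball_point(q[:,:2],.012)]);q=q[k>np.median(k)*.35]
        r=cv2.minAreaRect((q[:,:2]*1000).astype(np.float32));print(c,n,len(q),np.round(q[:,2].mean(),4),r, cv2.boxPoints(r).round().tolist())
E
```

```text
scene case 1664 0.0481 ((535.8309326171875, 211.01614379882812), (170.3131866455078, 191.16432189941406), 75.47378540039062) [[422.0, 153.0], [607.0, 105.0], [650.0, 269.0], [465.0, 317.0]]
scene bridge 251 0.0577 ((606.834228515625, 193.91493225097656), (160.15481567382812, 41.1217041015625), 74.29832458496094) [[565.0, 122.0], [605.0, 111.0], [648.0, 265.0], [609.0, 277.0]]
scene board 1577 0.0263 ((580.6463012695312, -127.79299926757812), (245.75054931640625, 287.3882751464844), 67.85718536376953) [[401.0, -187.0], [667.0, -296.0], [760.0, -68.0], [494.0, 40.0]]
side case 1428 0.0506 ((539.4337158203125, 207.07830810546875), (173.93881225585938, 192.53672790527344), 76.57749938964844) [[426.0, 145.0], [613.0, 100.0], [653.0, 269.0], [466.0, 314.0]]
side bridge 286 0.0601 ((603.4142456054688, 190.5856475830078), (169.5220184326172, 51.62337112426758), 75.49079895019531) [[557.0, 115.0], [607.0, 102.0], [650.0, 266.0], [600.0, 279.0]]
side board 3347 0.0285 ((570.52880859375, -173.4663848876953), (321.82763671875, 250.93206787109375), 7.327829837799072) [[395.0, -70.0], [427.0, -318.0], [746.0, -277.0], [714.0, -29.0]]
```

```bash
cat >> h.py <<'E'
def Rt(yaw): # tool down, tool x at yaw (rad)
    c,s=np.cos(yaw),np.sin(yaw);return np.array([[c,s,0],[s,-c,0],[0,0,-1.]])
def mv(pos,yawdeg,T=None):
    T=toolT() if T is None else T
    d=T[:3,:3].T@(np.array(pos)-T[:3,3]);r=R.from_matrix(T[:3,:3].T@Rt(np.radians(yawdeg))).as_rotvec()
    print(d.round(4).tolist(),r.round(4).tolist())
E
python3 - <<'E'
from h import *
mv((.42,-.1,.24),20);mv((.48,.22,.24),76)
E
```

```text
[-0.3643, -0.3617, -0.0087] [0.0, -0.0, -1.5761]
[-0.6453, -0.5261, -0.0087] [0.0, -0.0, -2.5534]
```

Call:
step_arm(moves=[-0.36,-0.36,-0.01,0,0,-1.5,-1,-0.36,-0.36,-0.01,0,0,-1.5,-1,-0.36,-0.36,-0.01,0,0,-1.5,-1,-0.36,-0.36,-0.01,0,0,-1.5,-1,-0.36,-0.36,-0.01,0,0,-1.5,-1,-0.36,-0.36,-0.01,0,0,-1.5,-1,-0.36,-0.36,-0.01,0,0,-1.5,-1,-0.36,-0.36,-0.01,0,0,-1.5,-1,-0.36,-0.36,-0.01,0,0,-1.5,-1,-0.36,-0.36,-0.01,0,0,-1.5,-1,-0.36,-0.36,-0.01,0,0,-1.5,-1,-0.645,-0.526,-0.01,0,0,-2.55,-1,-0.645,-0.526,-0.01,0,0,-2.55,-1,-0.645,-0.526,-0.01,0,0,-2.55,-1,-0.645,-0.526,-0.01,0,0,-2.55,-1,-0.645,-0.526,-0.01,0,0,-2.55,-1,-0.645,-0.526,-0.01,0,0,-2.55,-1,-0.645,-0.526,-0.01,0,0,-2.55,-1,-0.645,-0.526,-0.01,0,0,-2.55,-1,-0.645,-0.526,-0.01,0,0,-2.55,-1], force=60)

```text
time: 2.62
eef_pos: [0.4792, 0.2178, 0.2415]
tool_rot: [0.0, 0.802, 0.597, 0.0]
ft_force: [1.3, -0.4, 0.5]
width: 0.0855
```

```bash
python3 - <<'E'
from h import *
s=get_state();print(s['time'],s['joint_positions'],s['eef_pos'],s['tool_rot'])
mv((.48,.22,.24),76)
E
```

```text
2.6167 [ 4.26781670e-01  1.70285865e-01 -2.07722502e-01  1.19204923e+00
 -1.54064694e-04  7.17908220e-01] [0.47916322 0.21783461 0.24154263] [1.53391114e-04 8.02194311e-01 5.97062933e-01 3.44725858e-04]
[0.0023, 0.0002, 0.0015] [0.0007, -0.0004, -0.0468]
```

```bash
python3 - <<'E'
from h import *
T=toolT();np.save('/tmp/T1.npy',T)
p,d=read_camera('wrist');cv2.imwrite('pics/w1.png',p);np.save('/tmp/w1.npy',d)
p2,d2=read_camera('side');cv2.imwrite('pics/s1.png',p2);np.save('/tmp/s1.npy',d2)
s2,e2=read_camera('scene');np.save('/tmp/c1.npy',e2);cv2.imwrite('pics/c1.png',s2)
for l in('case','meter','meter_studs','pencil_c','board'): print(l,[(round(b['p'],2),np.round(b['extent'])) for b in boxes_of('wrist',l)[:3]])
# seen board in scene
p=cloud('wrist',d,T)
for z0,z1 in((-.01,.01),(.015,.025),(.03,.045),(.045,.053),(.054,.07)):
    m=(p[...,2]>z0)&(p[...,2]<z1);print(z0,z1,m.sum(),p[m].mean(0))
E
```

```text
case [(0.57, array([200., 150., 359., 322.]))]
meter [(0.77, array([257., 186., 310., 289.]))]
meter_studs [(0.87, array([258., 184., 308., 286.]))]
pencil_c [(0.75, array([ 69., 203., 158., 222.]))]
board [(0.8, array([ 11., 221., 112., 377.])), (0.65, array([117., 294., 193., 311.]))]
-0.01 0.01 107611 [0.46818536 0.23763135 0.00123332]
0.015 0.025 9065 [0.519628   0.34730527 0.01981803]
0.03 0.045 4320 [0.53190001 0.25405874 0.03883534]
0.045 0.053 16345 [0.51567872 0.22796962 0.04752478]
0.054 0.07 4599 [0.64099476 0.21299515 0.05879234]
```

View pics/w1.png

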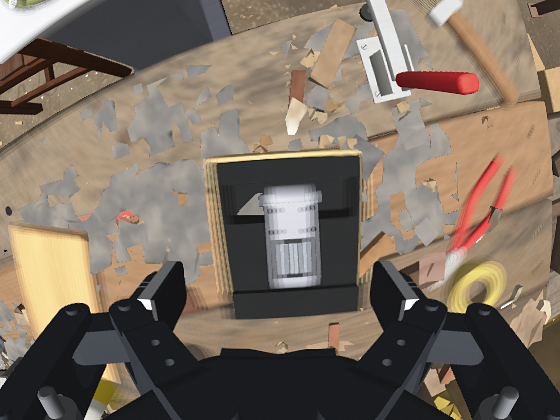

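View pics/s1.png

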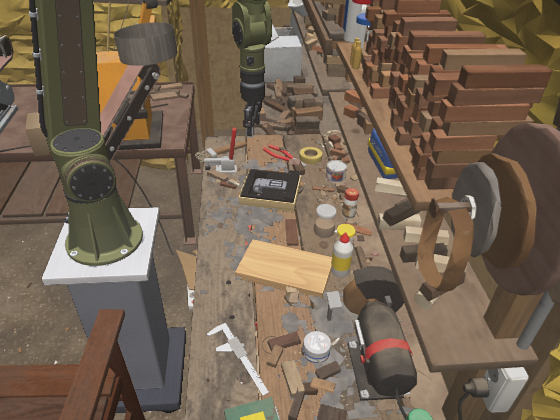

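The wrist picture is blurred because the arm was still settling. It shows the case at x 205–362, y 150–320, the bridge at the bottom and the studs near row 198. I'll retake it now that the arm is still.

```bash
python3 - <<'E'
from h import *
T=toolT();np.save('/tmp/T1.npy',T);print(T[:3,3],get_state()['dq'].round(3))
p,d=read_camera('wrist');cv2.imwrite('pics/w2.png',p);np.save('/tmp/w2.npy',d)
cv2.imwrite('pics/w2z.png',cv2.resize(p[140:340,190:380],None,fx=3,fy=3,interpolation=2))
cv2.imwrite('pics/w2l.png',cv2.resize(p[150:400,0:230],None,fx=2.4,fy=2.4,interpolation=2))
E
```

```text
[0.47898046 0.21425423 0.24144751] [-0.005 -0.003  0.001 -0.002  0.001 -0.002]
```

View pics/w2z.png

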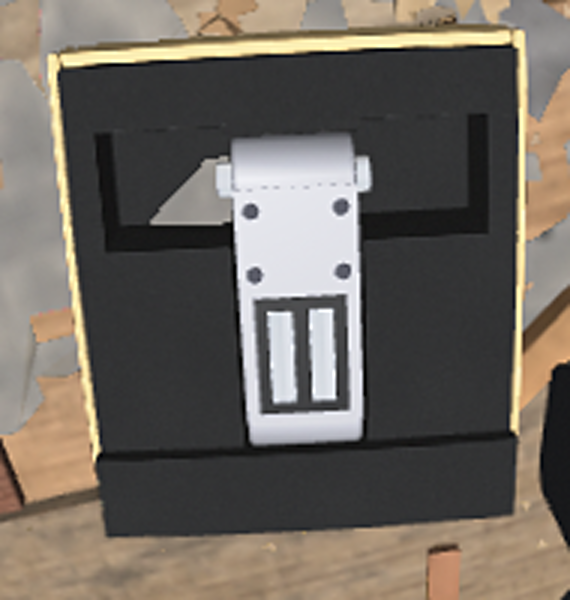

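View pics/w2l.png

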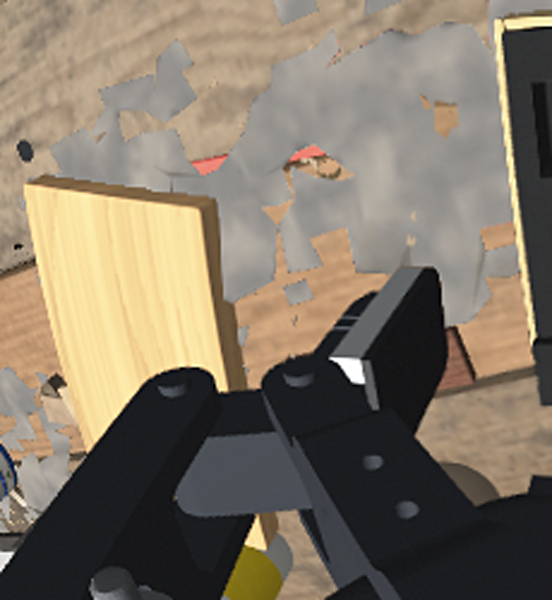

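```bash
python3 - <<'E'
from h import *
T=np.load('/tmp/T1.npy');d=np.load('/tmp/w2.npy');im=cv2.imread('pics/w2.png')
p=cloud('wrist',d,T)
def at(zx,zy,r=1):
    u=int(round(190+zx/3));v=int(round(140+zy/3));return p[v,u]
for n,xy in dict(studL=(221,180),studR=(366,172),scr1=(250,211),scr2=(340,206),scr3=(254,275),scr4=(343,271),floorfoam=(150,350),bridge=(300,490)).items(): print(n,at(*xy).round(4))
P=camera_params('wrist')
def ray(zx,zy,z):
    u=190+zx/3-.33;v=140+zy/3-.33
    x=(u-P['cx'])/P['fx'];y=(v-P['cy'])/P['fy'];r=np.hypot(x,y);dd=np.array([np.sin(r)*x/r,np.sin(r)*y/r,np.cos(r)])
    W=T@P['mount'];w=W[:3,:3]@dd;return W[:3,3]+w*(z-W[2,3])/w[2]
print('cam',(T@P['mount'])[:3,3])
E0={}
for n,(x,y,z) in dict(scr1=(250,211,.051),scr2=(340,206,.051),scr3=(254,275,.051),scr4=(343,271,.051),sL=(217,180,.037),sR=(370,173,.037),
  c1=(50,57,.047),c2=(525,32,.047),bl=(100,456,.059),br=(516,437,.059),bl2=(107,535,.059),br2=(513,512,.059),wl=(97,133,.047),wr=(488,115,.047),wl2=(107,250,.047),wr2=(487,232,.047),m1=(235,200,.051),m2=(248,430,.051),n1=(354,195,.051),n2=(364,430,.051)).items():
    E0[n]=ray(x,y,z);print(n,E0[n].round(4))
ang=lambda a,b:np.degrees(np.arctan2(*(E0[b]-E0[a])[[1,0]]))
for a,b in (('scr3','scr1'),('scr4','scr2'),('c1','c2'),('bl','br'),('bl2','br2'),('sL','sR'),('m1','m2'),('n1','n2'),('wl','wr'),('wl2','wr2')):print(a,b,ang(a,b).round(1),np.linalg.norm(E0[b]-E0[a]).round(4))
print('studmid',(E0['sL']+E0['sR'])/2)
E
```

```text
studL [0.4871 0.1948 0.0401]
studR [0.499  0.2455 0.0415]
scr1 [0.4982 0.2017 0.0502]
scr2 [0.5063 0.2325 0.051 ]
scr3 [0.5222 0.1964 0.0508]
scr4 [0.5293 0.2271 0.0509]
floorfoam [0.5405 0.1492 0.0466]
bridge [0.6083 0.1877 0.0582]
cam [0.41392816 0.2330438  0.38333662]
scr1 [0.498  0.2018 0.051 ]
scr2 [0.5057 0.2327 0.051 ]
scr3 [0.5212 0.196  0.051 ]
scr4 [0.5293 0.2271 0.051 ]
sL [0.4868 0.1925 0.037 ]
sR [0.5008 0.2466 0.037 ]
c1 [0.4248 0.1511 0.047 ]
c2 [0.4653 0.3132 0.047 ]
bl [0.5714 0.1186 0.059 ]
br [0.6118 0.273  0.059 ]
bl2 [0.6065 0.1078 0.059 ]
br2 [0.6456 0.2653 0.059 ]
wl [0.4557 0.1582 0.047 ]
wr [0.4903 0.2926 0.047 ]
wl2 [0.4976 0.1472 0.047 ]
wr2 [0.5322 0.2817 0.047 ]
m1 [0.4926 0.1979 0.051 ]
m2 [0.5805 0.175  0.051 ]
n1 [0.5033 0.2385 0.051 ]
n2 [0.594  0.2174 0.051 ]
scr3 scr1 166.0 0.0239
scr4 scr2 166.6 0.0243
c1 c2 76.0 0.1671
bl br 75.3 0.1596
bl2 br2 76.1 0.1623
sL sR 75.5 0.0559
m1 m2 -14.6 0.0908
n1 n2 -13.1 0.0931
wl wr 75.6 0.1387
wl2 wr2 75.6 0.1389
studmid [0.49379935 0.21955348 0.037     ]
```

```bash
python3 - <<'E'
from h import *
mv((.494,.2195,.10),75.8)
E
```

```text
[0.0094, 0.0127, 0.1415] [0.0002, -0.0, -0.0523]
```

Call:
step_arm(moves=[0.009,0.013,0.04,0,0,-0.052,-1,0.009,0.013,0.08,0,0,-0.052,-1,0.009,0.013,0.12,0,0,-0.052,-1,0.009,0.013,0.141,0,0,-0.052,-1,0.009,0.013,0.141,0,0,-0.052,-1,0.009,0.013,0.141,0,0,-0.052,-1,0.009,0.013,0.141,0,0,-0.052,-1,0.009,0.013,0.141,0,0,-0.052,-1])

```text
time: 3.73
eef_pos: [0.496, 0.2208, 0.1028]
tool_rot: [0.0, 0.789, 0.615, 0.002]
ft_force: [0.5, -1.2, 0.0]
width: 0.0853
```

```bash
python3 - <<'E'
from h import *
T=toolT();s=get_state();print(s['eef_pos'],s['dq'].round(3),np.degrees(np.arctan2(T[1,0],T[0,0])))
mv((.494,.2195,.019),75.8)
p,d=read_camera('wrist');cv2.imwrite('pics/w3.png',p);print(proj('wrist',[(.494,.2195,.042),(.487,.192,.035),(.5007,.2466,.035)],T))
E
```

```text
[0.49604298 0.22079838 0.10275418] [ 0.006 -0.003 -0.    -0.004  0.001 -0.001] 75.88202626827301
[-0.002, -0.0019, 0.0837] [0.0032, -0.0025, 0.0014]
[[276.76072048 226.66302287]
 [234.99002025 223.29635888]
 [317.86777439 223.17080733]]
```

View pics/w3.png

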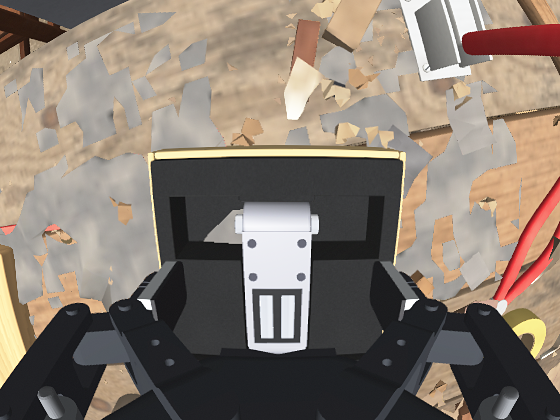

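Call:
step_arm(moves=[-0.002,-0.002,0.02,0,0,0,-1,-0.002,-0.002,0.04,0,0,0,-1,-0.002,-0.002,0.045,0,0,0,-1,-0.002,-0.002,0.045,0,0,0,-1,-0.002,-0.002,0.045,0,0,0,-1,-0.002,-0.002,0.045,0,0,0,-1])

```text
time: 4.28
eef_pos: [0.4929, 0.2194, 0.0568]
tool_rot: [0.0, 0.788, 0.615, 0.001]
ft_force: [-0.1, 0.3, 0.6]
width: 0.0854
```

```bash
python3 - <<'E'
from h import *
T=toolT();s=get_state();print(s['eef_pos'],s['dq'].round(3),np.degrees(np.arctan2(T[1,0],T[0,0])))
mv((.494,.2195,.019),75.8)
p,d=read_camera('wrist');cv2.imwrite('pics/w4.png',p);print(proj('wrist',[(.494,.2195,.042),(.487,.192,.035),(.5007,.2466,.035)],T))
s=get_state();print(s['eef_pos'])
E
```

```text
[0.49291444 0.21939331 0.05676513] [ 0.001 -0.003 -0.001 -0.003 -0.001  0.003] 75.92085068472778
[0.0003, 0.001, 0.0378] [0.0018, -0.0014, 0.0021]
[[280.84581744 258.90755933]
 [228.93600419 253.30095539]
 [331.49125695 253.1602591 ]]
[0.49291853 0.21938504 0.0567249 ]
```

View pics/w4.png

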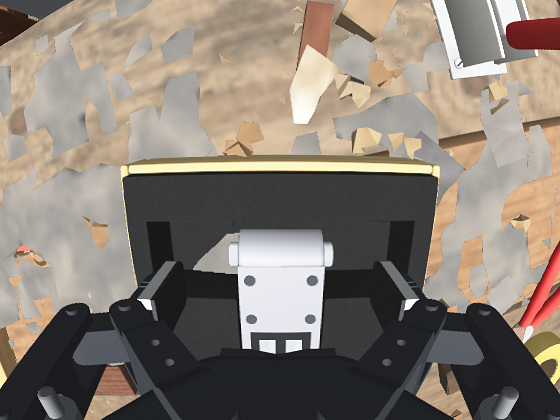

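Call:
step_arm(moves=[0.0005,0.001,0.013,0,0,0,-1,0.0005,0.001,0.026,0,0,0,-1,0.0005,0.001,0.038,0,0,0,-1,0.0005,0.001,0.038,0,0,0,-1,0.0005,0.001,0.038,0,0,0,-1])

```text
time: 4.75
eef_pos: [0.4929, 0.2191, 0.0177]
tool_rot: [-0.0, 0.788, 0.615, -0.0]
ft_force: [0.2, 0.2, 0.7]
width: 0.0852
```

```bash
python3 - <<'E'
from h import *
T=toolT();s=get_state();print(s['eef_pos'],s['ft_force'],s['dq'].round(3),np.degrees(np.arctan2(T[1,0],T[0,0])))
mv((.494,.2195,.019),75.8)
p,d=read_camera('wrist');cv2.imwrite('pics/w5.png',p);print(proj('wrist',[(.494,.2195,.042),(.487,.192,.035),(.5007,.2466,.035)],T))
E
```

```text
[0.49287718 0.21913571 0.01765085] [0.1968933  0.21268332 0.74667219] [ 0.001 -0.014  0.016  0.005  0.    -0.001] 75.91952848479902
[0.0006, 0.001, -0.0013] [-0.0002, 0.0002, 0.0021]
[[282.35765118 296.51812133]
 [217.370646   287.40132796]
 [345.5728516  287.15256646]]
```

View pics/w5.png

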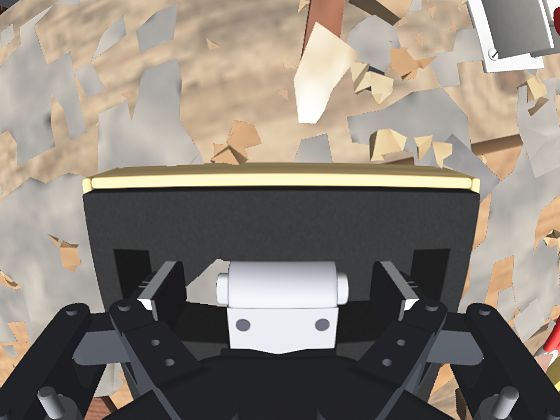

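Call:
step_arm(moves=[0.0005,0.001,-0.0015,0,0,0,-0.3,0.0005,0.001,-0.0015,0,0,0,0,0.0005,0.001,-0.0015,0,0,0,0.5,0.0005,0.001,-0.0015,0,0,0,1,0.0005,0.001,-0.0015,0,0,0,1,0.0005,0.001,-0.0015,0,0,0,1,0.0005,0.001,-0.0015,0,0,0,1,0.0005,0.001,-0.0015,0,0,0,1,0.0005,0.001,-0.0015,0,0,0,1,0.0005,0.001,-0.0015,0,0,0,1], force=60)

```text
time: 5.63
eef_pos: [0.4949, 0.2198, 0.0203]
tool_rot: [0.0, 0.788, 0.615, 0.001]
ft_force: [-0.2, -0.8, 8.3]
width: 0.0543
```

```bash
python3 - <<'E'
from h import *
T=toolT();s=get_state();print(s['eef_pos'],s['ft_force'],s['width'],s['dq'].round(3),np.degrees(np.arctan2(T[1,0],T[0,0])))
p,d=read_camera('wrist');cv2.imwrite('pics/w6.png',p)
E
```

```text
[0.49492024 0.21979279 0.0203022 ] [-0.24670257 -0.83426891  8.33088289] 0.05429531704091405 [ 0.001 -0.    -0.    -0.003 -0.001  0.001] 75.92286424031197
```

View pics/w6.png

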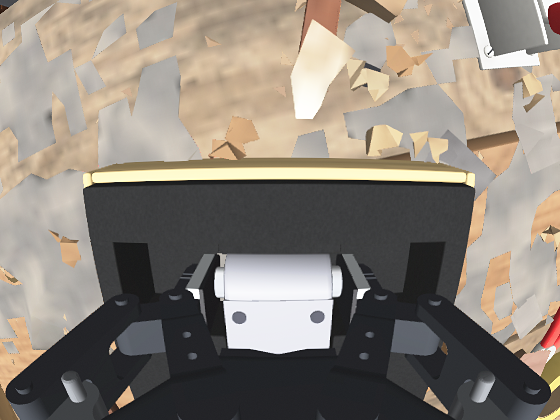

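Call:
step_arm(moves=[0,0,-0.006,0,0,0,1,0,0,-0.012,0,0,0,1,0,0,-0.018,0,0,0,1,0,0,-0.024,0,0,0,1,0,0,-0.03,0,0,0,1,0,0,-0.036,0,0,0,1,0,0,-0.042,0,0,0,1,0,0,-0.048,0,0,0,1,0,0,-0.05,0,0,0,1,0,0,-0.05,0,0,0,1])

```text
time: 6.52
eef_pos: [0.4943, 0.2196, 0.0695]
tool_rot: [-0.0, 0.788, 0.615, 0.0]
ft_force: [-1.1, 1.5, 0.0]
width: 0.0545
```

```bash
python3 - <<'E'
from h import *
T=toolT();s=get_state();print(s['eef_pos'],s['ft_force'],s['width'],s['dq'].round(3),np.degrees(np.arctan2(T[1,0],T[0,0])))
p,d=read_camera('wrist');cv2.imwrite('pics/w7.png',p)
p,d=read_camera('side');cv2.imwrite('pics/s7.png',cv2.resize(p[100:260,180:380],None,fx=4,fy=3.75,interpolation=2))
E
```

```text
[0.494261   0.2196054  0.06954701] [-1.1063032   1.48116448  0.04590291] 0.05449558646029589 [ 0.001  0.008 -0.014 -0.01   0.004 -0.001] 75.91855157477342
```

View pics/w7.png

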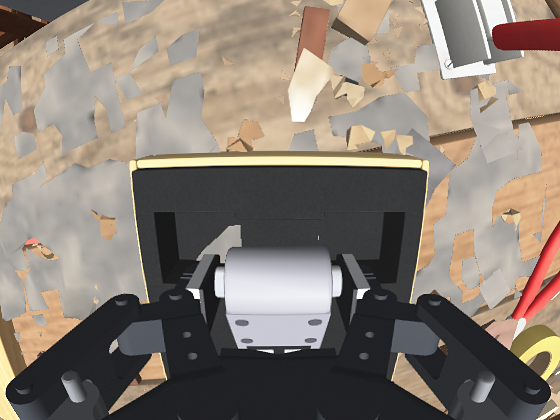

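View pics/s7.png

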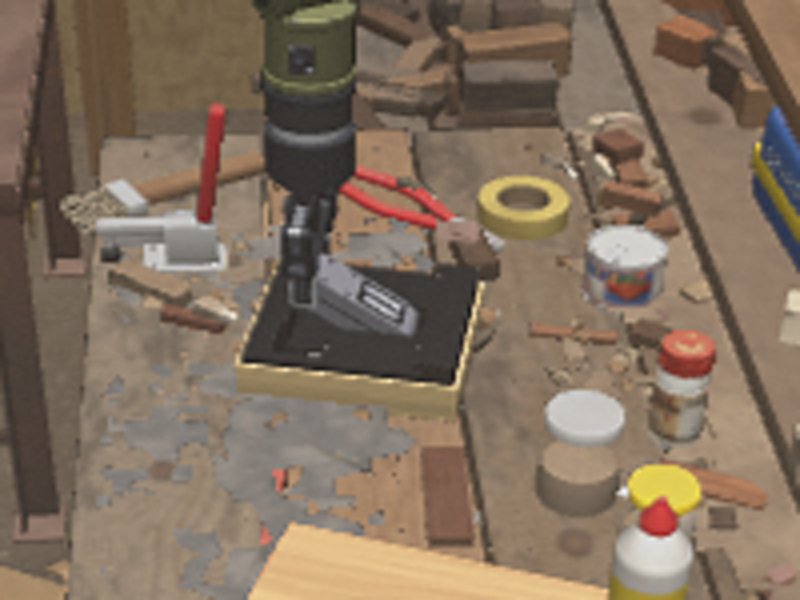

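Call:
step_arm(moves=[0,0,-0.01,0,0,0,1,0,0,-0.02,0,0,0,1,0,0,-0.03,0,0,0,1,0,0,-0.04,0,0,0,1,0,0,-0.05,0,0,0,1,0,0,-0.062,0,0,0,1,0,0,-0.075,0,0,0,1,0,0,-0.09,0,0,0,1,0,0,-0.105,0,0,0,1,0,0,-0.12,0,0,0,1,0,0,-0.135,0,0,0,1,0,0,-0.15,0,0,0,1,0,0,-0.16,0,0,0,1,0,0,-0.16,0,0,0,1])

```text
time: 7.78
eef_pos: [0.4953, 0.2199, 0.2317]
tool_rot: [0.001, 0.788, 0.615, 0.002]
ft_force: [0.5, -0.6, -2.2]
width: 0.0546
```

```bash
python3 - <<'E'
from h import *
T=toolT();s=get_state();print(s['time'],s['eef_pos'],s['ft_force'],s['width'],s['dq'].round(3),np.degrees(np.arctan2(T[1,0],T[0,0])))
p,d=read_camera('wrist');cv2.imwrite('pics/w8.png',p)
p,d=read_camera('side');cv2.imwrite('pics/s8.png',cv2.resize(p[60:260,180:380],None,fx=3,fy=3,interpolation=2))
# board from earlier images
import numpy as np
for c,f,g in(('side','/tmp/s1.npy','pics/s1.png'),('scene','/tmp/c1.npy','pics/c1.png')):
    P=cloud(c,np.load(f));im=cv2.imread(g).astype(int)
    m=(abs(P[...,2]-.028)<.004)&(P[...,0]>.38)&(P[...,0]<.73)&(P[...,1]<-.02)&(P[...,1]>-.36)&(im[...,2]-im[...,0]>45)&(im[...,2]>190)
    n,lab,st,_=cv2.connectedComponentsWithStats(m.astype(np.uint8));k=1+st[1:,4].argmax();q=P[lab==k]
    r=cv2.minAreaRect((q[:,:2]*1000).astype(np.float32));print(c,len(q),q.mean(0),r,cv2.boxPoints(r).round(1).tolist())
E
```

```text
7.7833 [0.49527269 0.21991506 0.23172786] [ 0.45935259 -0.60973505 -2.16146507] 0.054604473692671435 [ 0.001  0.021 -0.047 -0.045 -0.001 -0.001] 75.91556446964306
side 2927 [ 0.55834966 -0.17568324  0.02854244] ((557.5888061523438, -169.78590393066406), (154.0456085205078, 259.7331848144531), 67.75321960449219) [[408.20001220703125, -191.89999389648438], [648.5999755859375, -290.20001220703125], [706.9000244140625, -147.6999969482422], [466.5, -49.29999923706055]]
scene 1216 [ 0.55148696 -0.16393619  0.02682785] ((555.7218017578125, -168.67041015625), (150.53269958496094, 267.427001953125), 68.18097686767578) [[403.6000061035156, -188.8000030517578], [651.9000244140625, -288.20001220703125], [707.7999877929688, -148.5], [459.6000061035156, -49.099998474121094]]
```

View pics/w8.png

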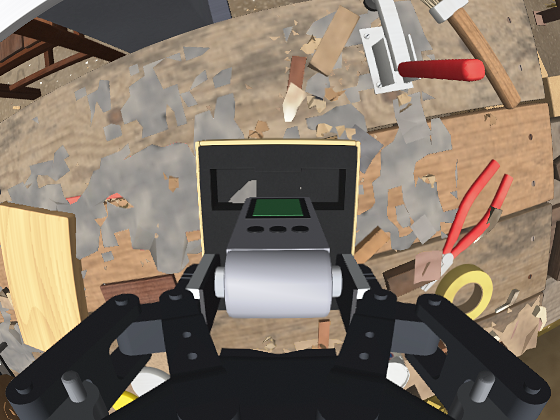

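View pics/s8.png

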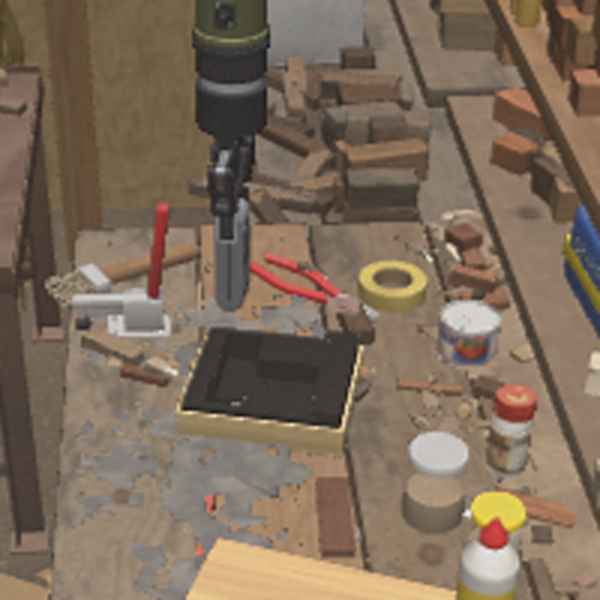

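```bash
python3 - <<'E'
from h import *
mv((.504,-.148,.23),68)
E
```

```text
[-0.354, 0.099, -0.0011] [0.0006, -0.0005, 0.1382]
```

Call:
step_arm(moves=[-0.01,0.003,0,0,0,0.005,1,-0.03,0.008,0,0,0,0.01,1,-0.055,0.015,0,0,0,0.02,1,-0.08,0.022,0,0,0,0.03,1,-0.105,0.029,0,0,0,0.04,1,-0.13,0.036,0,0,0,0.05,1,-0.155,0.043,0,0,0,0.06,1,-0.18,0.05,0,0,0,0.07,1,-0.205,0.057,0,0,0,0.08,1,-0.23,0.064,0,0,0,0.09,1,-0.255,0.071,0,0,0,0.1,1,-0.28,0.078,0,0,0,0.11,1,-0.305,0.085,0,0,0,0.12,1,-0.325,0.091,0,0,0,0.13,1,-0.342,0.096,0,0,0,0.138,1,-0.352,0.099,0,0,0,0.138,1,-0.354,0.099,0,0,0,0.138,1,-0.354,0.099,0,0,0,0.138,1,-0.354,0.099,0,0,0,0.138,1])

```text
time: 9.47
eef_pos: [0.5034, -0.1475, 0.2284]
tool_rot: [-0.001, 0.829, 0.559, -0.0]
ft_force: [0.1, 0.7, -2.8]
width: 0.0545
```

```bash
python3 - <<'E'
from h import *
T=toolT();s=get_state();print(s['time'],s['eef_pos'],s['ft_force'],s['width'],s['dq'].round(3),np.degrees(np.arctan2(T[1,0],T[0,0])))
p,d=read_camera('wrist');cv2.imwrite('pics/w9.png',p);np.save('/tmp/w9.npy',d)
p,d=read_camera('side');cv2.imwrite('pics/s9.png',cv2.resize(p[100:320,180:400],None,fx=2.7,fy=2.7,interpolation=2))
E
```

```text
9.4667 [ 0.5033966  -0.14747272  0.22838935] [ 0.14792413  0.71001398 -2.8123719 ] 0.05446417650998763 [ 0.012 -0.005  0.004  0.001 -0.001  0.001] 68.02671798969448
```

View pics/w9.png

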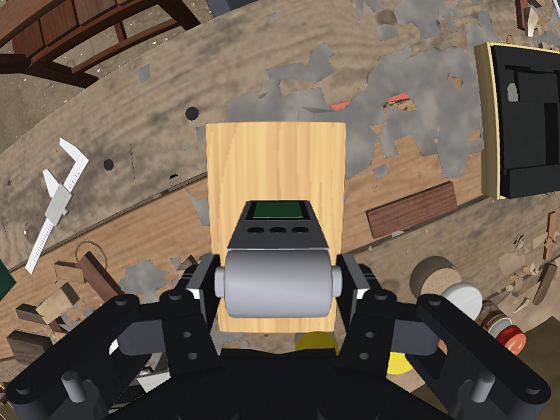

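View pics/s9.png

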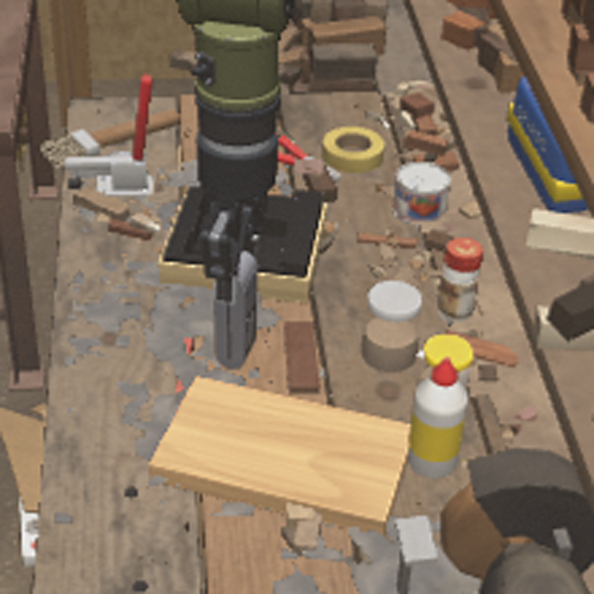

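Call:
step_arm(moves=[0,0,0.012,0,0,0,1,0,0,0.03,0,0,0,1,0,0,0.05,0,0,0,1,0,0,0.07,0,0,0,1,0,0,0.085,0,0,0,1,0,0,0.095,0,0,0,1,0,0,0.098,0,0,0,1,0,0,0.098,0,0,0,1,0,0,0.098,0,0,0,1])

```text
time: 10.32
eef_pos: [0.5044, -0.1479, 0.1315]
tool_rot: [0.0, 0.829, 0.559, 0.0]
ft_force: [-0.2, -0.7, -1.7]
width: 0.0545
```

```bash
python3 - <<'E'
from h import *
T=toolT();s=get_state();print(s['time'],s['eef_pos'],s['ft_force'],s['width'],s['dq'].round(3),np.degrees(np.arctan2(T[1,0],T[0,0])))
p,d=read_camera('side');cv2.imwrite('pics/s10.png',cv2.resize(p[100:320,180:400],None,fx=2.7,fy=2.7,interpolation=2))
E
```

```text
10.3167 [ 0.50442387 -0.14793727  0.13153089] [-0.17148526 -0.68896769 -1.70851932] 0.054494537519060054 [-0.004 -0.005  0.012 -0.    -0.    -0.001] 68.04099024909571
```

View pics/s10.png

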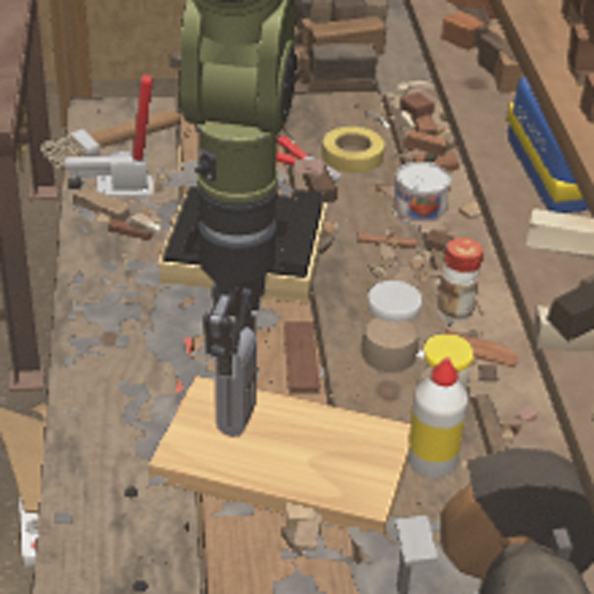

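Call:
step_arm(moves=[0,0.005,0.006,0,0,0,1,0,0.012,0.0105,0,0,0,1,0,0.021,0.0125,0,0,0,1,0,0.029,0.014,0,0,0,1,0,0.0365,0.0165,0,0,0,1,0,0.044,0.019,0,0,0,1,0,0.051,0.0225,0,0,0,1,0,0.058,0.027,0,0,0,1,0,0.064,0.0315,0,0,0,1,0,0.07,0.037,0,0,0,1,0,0.0755,0.043,0,0,0,1,0,0.08,0.0495,0,0,0,1,0,0.0847,0.056,0,0,0,1,0,0.0847,0.056,0,0,0,1])

```text
time: 11.53
eef_pos: [0.5818, -0.1798, 0.0726]
tool_rot: [-0.001, 0.829, 0.559, -0.001]
ft_force: [-0.2, -0.3, -0.8]
width: 0.0541
```

```bash
python3 - <<'E'
from h import *
T=toolT();s=get_state();print(s['time'],s['eef_pos'],s['ft_force'],s['width'],s['dq'].round(3),np.degrees(np.arctan2(T[1,0],T[0,0])))
p,d=read_camera('side');cv2.imwrite('pics/s11.png',cv2.resize(p[100:320,180:400],None,fx=2.7,fy=2.7,interpolation=2))
p,d=read_camera('wrist');cv2.imwrite('pics/w11.png',p)
E
```

```text
11.5333 [ 0.58177715 -0.17976127  0.0725846 ] [-0.20709115 -0.30981081 -0.77611726] 0.05411353750267423 [ 0.003 -0.018 -0.02   0.03  -0.001  0.002] 67.99744089862384
```

View pics/s11.png

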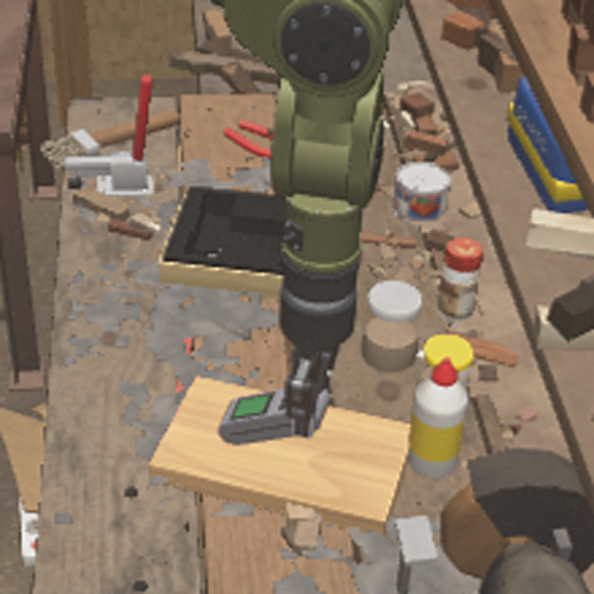

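View pics/w11.png

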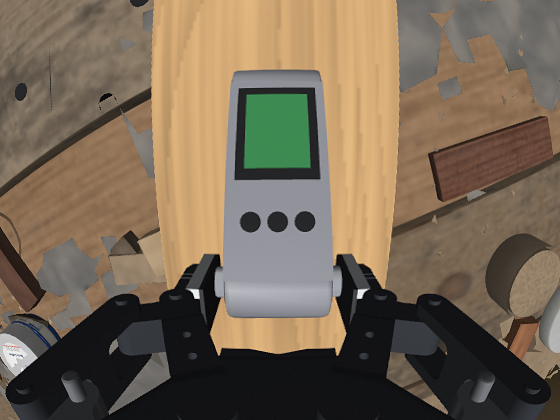

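Call:
step_arm(moves=[0,0.003,0.007,0,0,0,1,0,0.006,0.014,0,0,0,1,0,0.0085,0.021,0,0,0,1,0,0.0105,0.028,0,0,0,1,0,0.0115,0.034,0,0,0,1,0,0.012,0.038,0,0,0,1,0,0.012,0.041,0,0,0,1,0,0.012,0.041,0,0,0,1,0,0.012,0.041,0,0,0,1])

```text
time: 12.38
eef_pos: [0.5929, -0.1841, 0.0335]
tool_rot: [-0.0, 0.829, 0.559, -0.0]
ft_force: [-0.3, -0.1, -2.2]
width: 0.0545
```

```bash
python3 - <<'E'
from h import *
T=toolT();s=get_state();print(s['time'],s['eef_pos'],s['ft_force'],s['width'],s['dq'].round(3),np.degrees(np.arctan2(T[1,0],T[0,0])))
p,d=read_camera('side');cv2.imwrite('pics/s12.png',cv2.resize(p[190:310,200:360],None,fx=5,fy=5,interpolation=2))
T=toolT();p,d=read_camera('wrist');cv2.imwrite('pics/w12.png',p)
P=cloud('wrist',d,T)
for u,v in((278,90),(278,120),(278,200),(240,225),(320,225),(278,250),(278,262),(200,100),(350,100)):print(u,v,P[v,u].round(4))
E
```

```text
12.3833 [ 0.59292665 -0.18408638  0.03346885] [-0.27546653 -0.05488232 -2.22504534] 0.05452925926602522 [ 0.001 -0.008  0.002  0.004 -0.001 -0.   ] 68.01340017838902
278 90 [ 0.5189 -0.1554  0.0621]
278 120 [ 0.5286 -0.1594  0.0611]
278 200 [ 0.5552 -0.1701  0.0612]
240 225 [ 0.5584 -0.1865  0.0625]
320 225 [ 0.5696 -0.1592  0.0619]
278 250 [ 0.5724 -0.1771  0.0632]
278 262 [ 0.5774 -0.1791  0.0623]
200 100 [ 0.5054 -0.1885  0.027 ]
350 100 [ 0.5312 -0.1248  0.0264]
```

View pics/s12.png

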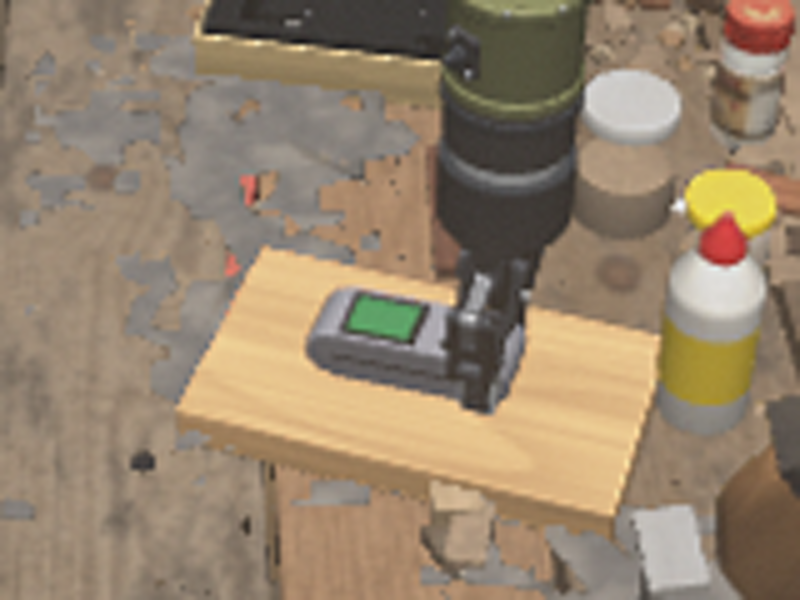

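View pics/w12.png

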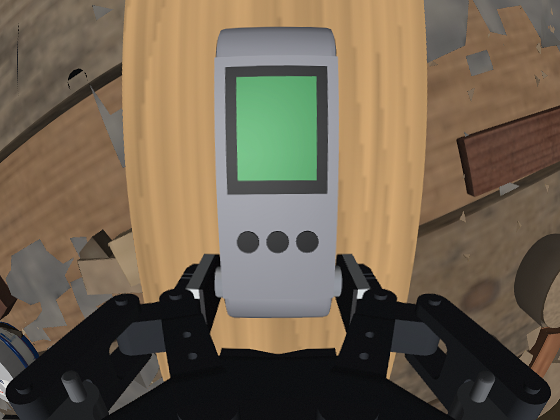

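Call:
step_arm(moves=[0,0,0.001,0,0,0,1,0,0,0.002,0,0,0,1,0,0,0.003,0,0,0,1,0,0,0.003,0,0,0,1,0,0,0.003,0,0,0,1])

```text
time: 12.9
eef_pos: [0.5937, -0.1844, 0.0309]
tool_rot: [0.0, 0.829, 0.559, 0.0]
ft_force: [1.2, -0.1, -0.8]
width: 0.0541
```

```bash
python3 - <<'E'
from h import *
s=get_state();print(s['time'],s['eef_pos'],s['ft_force'],s['width'],s['dq'].round(3))
E
```

```text
12.9 [ 0.59367293 -0.18435038  0.0308538 ] [ 1.24565748 -0.10198134 -0.79850094] 0.05410574165495407 [-0.     0.    -0.     0.004 -0.001  0.002]
```

Call:
step_arm(moves=[0,0,0.0008,0,0,0,1,0,0,0.0016,0,0,0,1,0,0,0.0016,0,0,0,1,0,0,0.0016,0,0,0,1])

```text
time: 13.23
eef_pos: [0.5937, -0.1844, 0.0294]
tool_rot: [0.0, 0.829, 0.559, 0.0]
ft_force: [0.3, 0.3, 2.0]
width: 0.0545
```

```bash
python3 - <<'E'
from h import *
s=get_state();print(s['time'],s['eef_pos'],s['ft_force'],s['width'],s['dq'].round(3))
T=toolT();p,d=read_camera('wrist');cv2.imwrite('pics/w13.png',p)
P=cloud('wrist',d,T)
q=[];
for v in range(60,300,4):
    for u in range(235,320,5): q.append(P[v,u])
q=np.array(q);q=q[(q[:,2]>.055)&(q[:,2]<.07)]
ax=np.array([.927,-.375]);t=(q[:,:2]-[.557,-.169])@ax
m=(t>-45)&(t<.03);A=np.c_[t[m],np.ones(m.sum())];c=np.linalg.lstsq(A,q[m,2],rcond=None)[0];print('slope deg',np.degrees(c[0]),c[1],t.min(),t.max())
E
```

```text
13.2333 [ 0.59370095 -0.18436597  0.02942711] [0.25600417 0.30037707 2.00762836] 0.05449602596678483 [-0.001 -0.    -0.001 -0.    -0.001 -0.002]
slope deg -0.43923393900199087 0.059701767006635646 -0.05057525042965999 0.03844996931457196
```

Call:
step_arm(moves=[0,0,0,0,0,0,0,0,0,0,0,0,0,-0.5,0,0,0,0,0,0,-1,0,0,0,0,0,0,-1,0,0,0,0,0,0,-1,0,0,0,0,0,0,-1,0,0,0,0,0,0,-1,0,0,0,0,0,0,-1])

```text
time: 13.95
eef_pos: [0.5935, -0.1843, 0.0291]
tool_rot: [-0.0, 0.829, 0.559, -0.0]
ft_force: [0.1, 0.8, -0.3]
width: 0.0855
```

```bash
python3 - <<'E'
from h import *
s=get_state();print(s['time'],s['eef_pos'],s['ft_force'],s['width'])
p,d=read_camera('wrist');cv2.imwrite('pics/w14.png',p)
E
```

```text
13.95 [ 0.59346658 -0.18427898  0.02913533] [ 0.12693523  0.75474727 -0.26956899] 0.08553941964591262
```

View pics/w14.png

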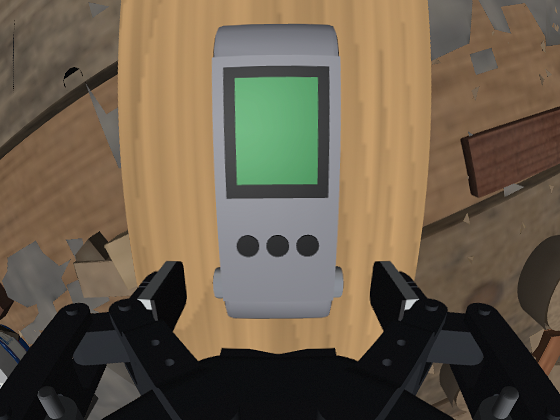

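The fingers are open and clear of the studs at about (220,283) and (338,283), and the meter stays flat with its screen up. Next I'll pull straight up.

Call:
step_arm(moves=[0,0,-0.01,0,0,0,-1,0,0,-0.025,0,0,0,-1,0,0,-0.05,0,0,0,-1,0,0,-0.08,0,0,0,-1,0,0,-0.11,0,0,0,-1,0,0,-0.14,0,0,0,-1,0,0,-0.17,0,0,0,-1,0,0,-0.18,0,0,0,-1,0,0,-0.18,0,0,0,-1,0,0,-0.18,0,0,0,-1])

```text
time: 14.83
eef_pos: [0.5937, -0.1844, 0.2095]
tool_rot: [0.0, 0.829, 0.559, 0.0]
ft_force: [0.3, 0.5, -0.3]
width: 0.0855
```

```bash
python3 - <<'E'
from h import *
s=get_state();print(s['time'],s['eef_pos'],s['ft_force'],s['width'])
T=toolT();p,d=read_camera('wrist');cv2.imwrite('pics/w15.png',p)
P=cloud('wrist',d,T);m=(P[...,2]>.054)&(P[...,2]<.066)&(np.hypot(P[...,0]-.56,P[...,1]+.17)<.085)
q=P[m];r=cv2.minAreaRect((q[:,:2]*1000).astype(np.float32));print(r,q[:,2].mean())
rel=q[:,:2]-[.557,-.169];a=np.radians(-22);x=rel@[np.cos(a),np.sin(a)];y=rel@[-np.sin(a),np.cos(a)];print('board frame',x.min(),x.max(),y.min(),y.max())
A=np.c_[x,y,np.ones(len(x))];print('tilt deg',np.degrees(np.linalg.lstsq(A,q[:,2],rcond=None)[0][:2]))
E
```

```text
14.8333 [ 0.59372057 -0.18435828  0.20949486] [ 0.31819245  0.54342901 -0.33782209] 0.08552646944379065
((549.9988403320312, -168.47357177734375), (44.56180191040039, 116.10914611816406), 68.36576843261719) 0.059243928894694736
board frame -0.06485177499400278 0.05147768945974559 -0.024716139522219124 0.020203507018577902
tilt deg [-0.10672789  0.10197503]
```

View pics/w15.png

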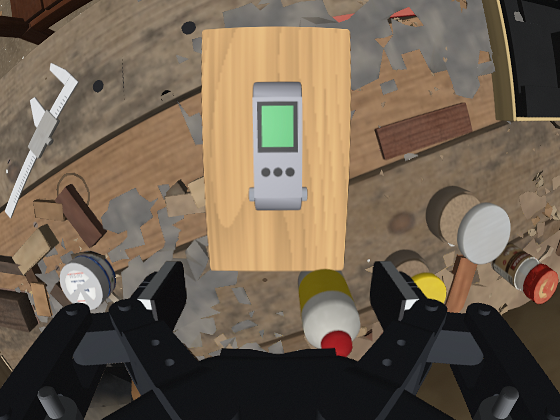

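The meter lies at (253–306, 80–210) in the wrist view, central on the board with its screen up. Its top is at 59 mm, against an expected 60 mm, and it tilts about 0.1°. The arm is clear, so I'm handing in.

```bash
python3 - <<'E'
from h import *
print(job_done())
E
```

```text
the job is handed in; nothing more can be done
None
```

The meter is out of its case and lies flat on the board, screen up. I handed the job in at about 14.9 s of the 48 s allowed; the hand-in reports no verdict.

**What I did:** I pinched the studs in the wells and lifted straight up. The stud end rose first, with the nose still in the pocket, until the nose came free of the bridge. I carried the meter hanging to the board, set the nose down and swept the studs forward and down so it laid over screen up. I only let go once the wrist force showed it resting on the board (+2 N).

**Last checks:**
- **Flatness:** the meter's top is at 59 mm (60 expected) and tilts about 0.1°.
- **Position:** its flat face spans x -65 to +51 mm and y -25 to +20 mm in the board frame, so it is wholly on the board.
- **Gripper:** it is open and about 150 mm above the meter, touching nothing.

**Less certain:**
- **Pencil:** I never identified it clearly. The detector gave one plausible box, with only a red strip showing near there, so I carried the meter well above that area.
- **Bystanders:** I did not measure their positions again at the end. No unexpected forces showed, and nothing looked moved in the pictures.

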